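# Shift the lapping machine into third speed and start it

### The arm

A 6-joint arm with a two-finger parallel gripper is mounted at the origin on the work surface. World frame = base frame: x ahead of the robot, y to its left, z up, the work surface at z = 0. Lengths are in m, angles in rad, forces in N, time in s.
With the tool pointing down it reaches from about 0.25 to 0.725 m from the base axis. Payload 9.7 kg.
Tool frame: the origin (TCP) lies at the very end of the fingers, on their centre line; the grasp point (between the pads) lies 19 mm behind it; x points along the fingers, z is the direction in which the jaws open and shut, and the axes are right-handed (so a half turn about x gives the same grasp; the last joint's range is limited). The gripper opens to 85 mm and grips with 20 to 120 N. Pads are 22 mm wide; open, the fingers measure 114 mm over their backs; the gripper's body (76 mm by 85 mm) begins 54 mm behind the grasp point. The pads swing forward as they close: fully open they stand 13 mm farther back than shut.
Start: joints at [-1.188, 0.087, 0.176, 1.66, 0, 1.571], TCP at [0.205, -0.51, 0.231] pointing down, gripper open.
Joint ranges: [-3.13, 3.13], [-0.85, 1.81], [-1.15, 1.24], [-2.2, 2.28], [-1.44, 1.52], [-3.14, 3.14]. Speed limits (rad/s): [2.22, 2.22, 2.57, 3.14, 3.14, 3.14].

### API

Orientations are given as a unit quaternion [x, y, z, w].
In Python, from workcell import telemetry, get_image, order gives the robot as it stands.
- The arm moves only by the tool send_rows, never from a script. Its argument "moves" is a list of rows, each an object with "twist": the turn, a rotation vector about the tool's x, y, z in degrees, a list of three; "linear": the shift along the tool's x, y, z in m, a list of three; "jaw": the closure, from -1 (fully open) to 1 (shut), so that 0 is half open. In form: [{"twist": [wx, wy, wz], "linear": [dx, dy, dz], "jaw": jaw}, ...]. A call has 1 to 20 rows; each row shifts and turns the commanded pose from where the row before left it, along the tool's axes as they then stand; what a row does not reach is not made up. A row lasts 1/12 s, in which the tool goes at most 41.7 mm and 7.16 degrees, less where a joint would pass 70% of its speed; a pose out of reach is approached as far as the arm can. A call with a gripper value outside its range is refused whole. The fingers move at their own pace and stop on an object; "newtons" is the grip in N (left out, the last holds). Time passes only in rows, so rows that do not move let the fingers close. It gives the time, the measured TCP pose, the force and the opening at its end, in the units of the state.
- telemetry.get_obs(): the state, without advancing time (a new reading comes with each control period).
- get_image(name): name is "side" or "top"; returns a dict with "img" (420x560x3 uint8, red, green, blue), "depth" (420x560 float32, m along the optical axis (not along the pixel's ray), 0 where there is no reading), "camera_matrix" (3x3 intrinsics, pixels), "dist" ([k1, k2, p1, p2, k3] as OpenCV has them; the pictures are not rectified), "T" (4x4, takes a point from camera to world coordinates). Camera axes: x right, y down, z forward; pixel columns grow to the right and rows downward; lengths in m; the calibration is good to about 2 mm. A picture is of the moment at which its call begins.
- order.job_done(): hands the job in, once; it reports no verdict.
The state is a dict: "t": time; "q": joint angles; "dq": joint speeds; "effort": joint torques, N m; "position": TCP position; "eef_rot": TCP orientation; "force": force on the tool from outside, world axes, zero at the start; "torque": the same for the moment, N m; "opening": opening from 0.0 (shut) to 1.0 (fully open).
Only numpy, scipy, OpenCV 4.12 (cv2) and the standard library are available. Lean on these libraries where they do the work, as an engineer would, in place of code of your own. Each camera call takes 0.05 s, during which the arm holds its last target. There are 200 camera calls.

### The job

Put the lapping machine into third speed and start it: push the gear lever by its ball knob through the H-gate until it is fully home in the slot marked with three dots (the far end of the right-hand lane, seen from the robot), then press the flat start button all the way down and let it come up again. Only push with the fingers: never have the knob between them, do not press the mushroom stop button, and leave the loose things on the machine and the bench where they are.

Things in the scene. Friction and masses are not known exactly. Their poses are not given: they have to be found in the camera images.
- polisher: Fixed bench-top lapping machine: cabinet 460 (x) x 360 (y) mm, flat deck 126 mm above its underside; origin: centre of the underside; own x from its front (robot side) to its back, y left, z up. Back of the deck: round bowl, rim 178 mm up, roller arm and tap up to 246 mm. Front of the deck: gear lever (left), start and stop buttons (right), an 18 mm high time dial behind them.
- knob (a point): Centre of the lever's black ball knob, 36 mm in diameter, on a 10 mm steel rod that rises through the gate plate. The lever pivots inside the machine, 160 mm below the knob's centre when upright; upright, the knob's centre is 248 mm above the machine's underside and 88 mm above the gate plate.
- lever_select (a joint): Sideways angle of the lever (rad) about the machine's x: negative = left (+y) lane, positive = right (-y) lane, about 0.21 to 0.25 in a slot, stops at +-0.25. Light friction (about 1.5 N at the knob), stays where left. Can change only while lever_shift is near 0 (within 0.03): elsewhere the gate blocks it. Starts in the left lane.
- lever_shift (a joint): Fore-and-aft angle of the lever (rad) about the machine's y: positive = leaning away from the robot, negative = towards it, 0 = neutral (cross lane of the H). Spring detents at 0 and at the slot ends +-0.28 (hard stops); it clicks over at about +-0.14 and takes about 5 N at the knob. Starts anywhere along the left lane, as a rule in slot 1, neutral or slot 2.
- gate_neutral (a point): Fixed point on the machine: where the knob's centre is when the lever stands upright in the middle of the cross lane (both joints 0). The gate plate (aluminium, 120 x 114 mm, with an H-shaped opening of two lanes 32 mm apart) lies 88 mm below it.
- knob_at_3 (a point): Fixed point on the machine: the knob's centre when the lever is fully home in the three-dot slot (lever_select 0.23, lever_shift 0.28): 44 mm farther back, 35 mm to the right of and 10 mm lower than gate_neutral. Black dots on the plate mark the slots: one far left, two near left, three far right, four near right.
- start_top (a point): Centre of the top of the flat start button: a grey cap 28 mm across, standing 10 mm above a dark ring 44 mm across and 12 mm high, at the front right of the deck. The top is 22 mm above the deck. It is pressed straight down.
- start (a joint): Travel of the start button (m): 0 up, 0.006 fully down (5 N); it springs back.
- stop_top (a point): Centre of the top of the mushroom stop button, 38 mm across, 34 mm above the deck, 68 mm to the right of the start button. Not to be pressed.
- stop (a joint): Travel of the stop button (m): 0 up, 0.005 down; it springs back.
- specimen_mount: Loose steel specimen mount, 32 mm across and 24 mm high, on the deck between the lever turret and the dial; origin: centre of its underside. Leave alone.
- slurry_jar: Loose jar with a white lid, 42 mm across and 72 mm high, on the deck to the left of the lever turret; origin: centre of its underside. Leave alone.
- tweezers: Loose steel tweezers, 117 mm long and 8 mm high, lying along the front edge of the deck; origin: underside, mid-length. Leave alone.
- blower_bulb: Loose black rubber blower bulb, 60 mm across and 110 mm high, standing on the bench to the left; origin: centre of its underside. Leave alone.
- dish_stack: Stack of clear dishes in one piece, 94 mm across and 58 mm high, on the bench to the left; origin: centre of its underside. Leave alone.
- mouse: Black computer mouse, 108 x 62 x 34 mm, on the bench to the right; origin: centre of its underside. Leave alone.
- wafer_pot: White round wafer pot, 122 mm across and 31 mm high, on the bench to the right; origin: centre of its underside. Leave alone.

How it is judged:
On the way, in this order (a step that is already met when the one before it is completed fails the run):
1. the lever is fully home in the three-dot slot (value of joint lever_shift above 0.25 rad and value of joint lever_select above 0.18 rad), for 0.2 s.
2. the start button is pressed all the way down with the lever home (all of step 1 and value of joint start above 0.0045 m), for 0.05 s.
At the end, for the whole second after the job is handed in: The lever rests fully home in the three-dot slot (lever_shift above 0.25, lever_select above 0.18), the start button has been pressed at least 4.5 mm down with the lever home and is up again (within 1.5 mm), the stop button is up, and every loose thing is within 20 mm of where it began (all of step 1 and value of joint start below 0.0015 m and value of joint stop below 0.002 m and velocity of joint lever_shift between -0.05 and 0.05 rad/s and distance of each of specimen_mount, slurry_jar, tweezers, blower_bulb, dish_stack, mouse, wafer_pot from where it was at the start of the episode below 0.02 m); the robot touches nothing.
It fails at once if the start button is pressed before the lever is home in the three-dot slot (value of joint start above 0.003 m and not (value of joint lever_shift above 0.25 rad and value of joint lever_select above 0.18 rad)).
It fails at once if the stop button is pressed (value of joint stop above 0.0025 m).
It fails at once if the knob is taken between the fingers instead of pushed (distance between the grasp point and knob below 0.022 m).
It fails at once if a loose thing is moved, lifted or carried (distance of any of specimen_mount, slurry_jar, tweezers, blower_bulb, dish_stack, mouse, wafer_pot from where it was at the start of the episode above 0.03 m).
It also fails if it takes over 54 s, if anything falls off the work surface, if the arm or the gripper's body presses on something with over 40 N, if the wrist force passes 120 N, or if a joint passes its speed limit or range.

## Working session

There is one attempt and no reset: what is moved stays moved. The work goes in short steps, Python scripts to look and compute and a tool call to move; the robot and the scene stay as the last step left them, time stands still between calls to the robot, and variables do not carry over. Pictures are saved under pics/ and viewed, about 8 in all and at most 12, crops included, and the job is handed in when it is done.

Besides the shell and the picture viewer there is one more tool, called after ">>>" as name(argument=value, ...), one argument or row to a line, values as JSON. send_rows: Moves the arm, as the interface text tells. Its arguments: {"type":"object","properties":{"moves":{"type":"array"},"newtons":{"type":"number"}},"required":["moves"]}

```bash
mkdir -p pics; cat > h.py <<'E'
import numpy as np, cv2
from workcell import telemetry, get_image, order
def world(d,u,v,z=None):
    n=cv2.undistortPoints(np.array([[[u,v]]],float),d["camera_matrix"],np.array(d["dist"]))[0,0]
    T=np.array(d["T"]); r=np.array([n[0],n[1],1.])
    if z is None:
        k=d["depth"][int(v)-1:int(v)+2,int(u)-1:int(u)+2]; k=np.median(k[k>0]) if (k>0).any() else np.nan
    else: k=(z-T[2,3])/(T[:3,:3]@r)[2]
    return T[:3,:3]@(r*k)+T[:3,3]
def cloud(d):
    h,w=d["depth"].shape
    uv=np.stack(np.meshgrid(np.arange(w),np.arange(h)),-1).reshape(-1,1,2).astype(float)
    n=cv2.undistortPoints(uv,d["camera_matrix"],np.array(d["dist"]))[:,0]
    T=np.array(d["T"]); P=np.c_[n,np.ones(len(n))]*d["depth"].reshape(-1,1)
    return (P@T[:3,:3].T+T[:3,3]).reshape(h,w,3)
E
python3 - <<'E'
from h import *
import pickle
D={n:get_image(n) for n in("top","side")}
pickle.dump(D,open("d.pkl","wb"))
cv2.imwrite("pics/a.png",cv2.cvtColor(D["top"]["img"],cv2.COLOR_RGB2BGR))
cv2.imwrite("pics/b.png",cv2.cvtColor(D["side"]["img"],cv2.COLOR_RGB2BGR))
o=telemetry.get_obs();print(o)
for n in D: print(n,np.round(D[n]["T"],3))
E
```

```text
{'t': 0.1, 'q': array([-1.18801257e+00,  8.74058449e-02,  1.75196750e-01,  1.65981117e+00,
        3.54710564e-06,  1.57075912e+00]), 'dq': array([-4.47161315e-04, -2.71648175e-04,  2.02557717e-03, -1.78225607e-03,
       -2.65872290e-05,  1.22123700e-03]), 'effort': array([ 1.13090788e-03, -5.21559548e+01,  4.65653658e+01,  1.59334496e-02,
        3.46100842e-05,  1.04231657e-05]), 'position': array([ 0.20534753, -0.5099948 ,  0.23064502]), 'eef_rot': array([ 0.3959897 ,  0.58634813, -0.39550322,  0.58563234]), 'force': array([ 0.27008929,  0.82296615, -0.10803899]), 'torque': array([-0.01060053,  0.04263056, -0.05773147]), 'opening': 0.9972070625857586}
top [[ 0.026 -0.997  0.077  0.494]
 [-1.    -0.025  0.013  0.009]
 [-0.011 -0.078 -0.997  1.294]
 [ 0.     0.     0.     1.   ]]
side [[ 0.99  -0.09   0.113  0.451]
 [-0.144 -0.65   0.746 -0.748]
 [ 0.006 -0.755 -0.656  0.869]
 [ 0.     0.     0.     1.   ]]
```

View pics/a.png

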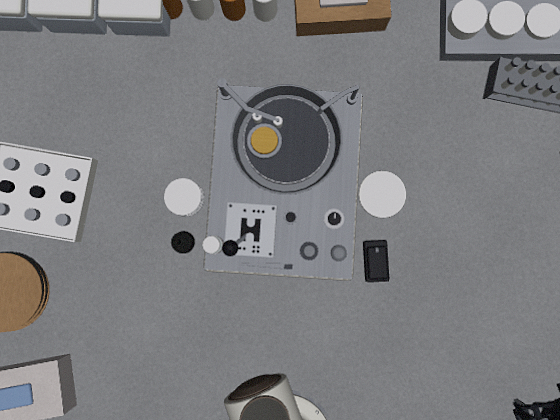

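View pics/b.png

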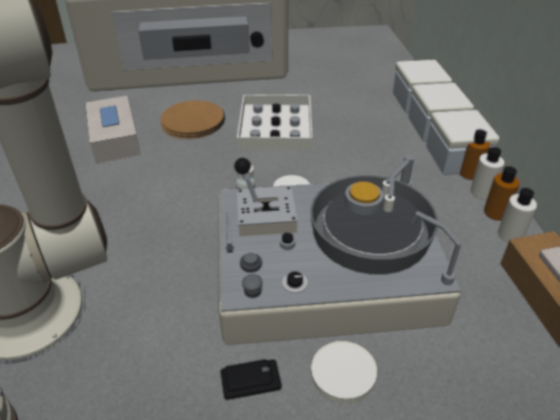

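Top view: knob at (230,247), so the lever is near-left (slot 2); jar at (212,243), gate H near (250,230), start (309,250), stop (339,253). The side view agrees.

```bash
python3 - <<'E'
from h import *
import pickle
D=pickle.load(open("d.pkl","rb")); d=D["top"]; s=D["side"]
C=cloud(d)
for n,u,v in [("knob",230,247),("jar",212,243),("plateTL",231,207),("plateTR",272,207),("plateBR",272,253),("start",309,250),("stop",339,253),("mount",290,217),("dial",334,218),("deck",300,235),("deck2",215,180),("tweez",288,266)]:
    print(n,np.round(world(d,u,v),4))
for n,u,v in [("knob",243,166),("start",251,259),("stop",253,283),("mount",287,240)]: print("side",n,np.round(world(s,u,v),4))
# deck mask (height) -> rectangle
z=C[...,2]; zd=np.median(z[225:245,290:305]); print("deck z",zd)
m=(z>zd-.01)&(C[...,0]>.25)&(C[...,0]<.85)&(abs(C[...,1])<.3)
n,l,st,_=cv2.connectedComponentsWithStats(m.astype(np.uint8)); i=1+st[1:,4].argmax(); print(st[i])
m=(l==i)&(abs(z-zd)<.006); p=C[m][:,:2].astype(np.float32)
r=cv2.minAreaRect(p); print(r)
# plate
m2=(abs(z-(zd+.034))<.008)&(C[...,0]<.55)&(C[...,1]>0);print(cv2.minAreaRect(C[m2][:,:2].astype(np.float32)),np.median(z[m2]))
b=cv2.cvtColor(d["img"],cv2.COLOR_RGB2BGR)[190:285,195:365]
cv2.imwrite("pics/c.png",cv2.resize(b,None,fx=4.6,fy=4.6,interpolation=cv2.INTER_CUBIC))
E
```

```text
knob [0.4865 0.1268 0.2557]
jar [0.4941 0.1739 0.1978]
plateTL [0.5786 0.1384 0.1608]
plateTR [0.581  0.0431 0.1607]
plateBR [0.4745 0.0402 0.1588]
start [ 0.4836 -0.0456  0.1481]
stop [ 0.4787 -0.1143  0.1593]
mount [0.5594 0.0006 0.1494]
dial [ 0.5601 -0.103   0.1431]
deck [ 0.5184 -0.0245  0.1256]
deck2 [0.6455 0.1832 0.1254]
tweez [0.4447 0.0024 0.1336]
side knob [0.4864 0.1145 0.247 ]
side start [ 0.4836 -0.0519  0.1476]
side stop [ 0.4813 -0.1222  0.158 ]
side mount [ 0.5593 -0.0098  0.1477]
deck z 0.1255568964285212
[  202    86   160   194 26422]
((0.6390849351882935, 0.01852273941040039), (0.3533821702003479, 0.4340464770793915), 87.94224548339844)
((0.35312017798423767, 0.09301098436117172), (0.3989204466342926, 0.15319852530956268), 5.608100891113281) 0.15952873862023464
```

View pics/c.png

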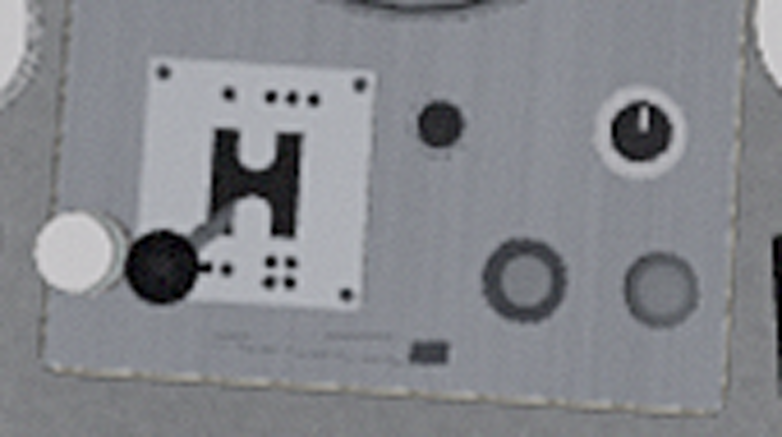

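```bash
python3 - <<'E'
from h import *
import pickle
d=pickle.load(open("d.pkl","rb"))["top"]
P={}
for n,u,v,z in [("TL",150,58,.16),("TR",375,72,.16),("BR",360,308,.16),("H",256,183,.16),("lt",224,130,.16),("rb",288,237,.16),("rt",289,133,.16),("knob",162,267,.239),("start",524,280,.148),("stop",661,290,.16),("mount",440,124,.15),("jar",75,251,.198)]:
    P[n]=world(d,195+(u+.5)/4.6-.5,190+(v+.5)/4.6-.5,z); print(n,np.round(P[n],4))
f=lambda a,b:np.round([np.hypot(*(P[a]-P[b])[:2]),np.degrees(np.arctan2(*(P[a]-P[b])[1::-1]))],3)
for a,b in ["TL TR","TR BR","start stop"]and[x.split() for x in("TL TR","TR BR","start stop","rt rb","H knob")]: print(a,b,f(a,b))
print("plate ctr",(P["TL"]+P["BR"])/2)
E
```

```text
TL [0.5896 0.1477 0.16  ]
TR [0.5854 0.0336 0.16  ]
BR [0.4664 0.0379 0.16  ]
H [0.5277 0.0921 0.16  ]
lt [0.5541 0.1091 0.16  ]
rb [0.501  0.0751 0.16  ]
rt [0.5534 0.0762 0.16  ]
knob [0.485 0.129 0.239]
start [ 0.4825 -0.0445  0.148 ]
stop [ 0.4794 -0.1126  0.16  ]
mount [ 0.5604 -0.      0.15  ]
jar [0.4914 0.1762 0.198 ]
TL TR [ 0.114 87.862]
TR BR [ 0.119 -2.102]
start stop [6.8000e-02 8.7461e+01]
rt rb [0.052 1.156]
H knob [  0.056 -40.857]
plate ctr [0.52804057 0.09282625 0.16      ]
```

```bash
python3 - <<'E'
from h import *
from scipy.spatial.transform import Rotation as R
o=telemetry.get_obs(); r=R.from_quat(o["eef_rot"]); M=r.as_matrix(); print(np.round(M,4))
th=-.0366; c,s=np.cos(th),np.sin(th)
for k in range(4):
    z=R.from_euler("z",th+k*np.pi/2).apply([1,0,0]); x=np.array([0,0,-1.]); W=np.c_[x,np.cross(z,x),z]
    print(k,np.round(np.degrees((r.inv()*R.from_matrix(W)).as_rotvec()),2),np.round(W[:,1],3),np.round(W[:,2],3))
print(np.round(M.T@(np.array([.445,.130,.33])-[.205,-.51,.231]),4))
E
```

```text
[[-5.000e-04  9.276e-01  3.735e-01]
 [ 1.100e-03  3.735e-01 -9.276e-01]
 [-1.000e+00  0.000e+00 -1.200e-03]]
0 [-6.597e+01 -6.000e-02 -4.000e-02] [0.037 0.999 0.   ] [ 0.999 -0.037  0.   ]
1 [-1.5597e+02 -2.0000e-02 -1.0000e-01] [-0.999  0.037  0.   ] [0.037 0.999 0.   ]
2 [ 1.1403e+02 -5.0000e-02  7.0000e-02] [-0.037 -0.999 -0.   ] [-0.999  0.037  0.   ]
3 [ 2.403e+01 -7.000e-02  1.000e-02] [ 0.999 -0.037  0.   ] [-0.037 -0.999  0.   ]
[-0.0984  0.4617 -0.5041]
```

>>> send_rows(
  moves=[
    {"twist": [0,0,0],"linear": [-0.033,0,0],"jaw": 1},
    {"twist": [0,0,0],"linear": [-0.033,0,0],"jaw": 1},
    {"twist": [0,0,0],"linear": [-0.033,0,0],"jaw": 1},
    {"twist": [-6.597,0,0],"linear": [0,0,0],"jaw": 1},
    {"twist": [-6.597,0,0],"linear": [0,0,0],"jaw": 1},
    {"twist": [-6.597,0,0],"linear": [0,0,0],"jaw": 1},
    {"twist": [-6.597,0,0],"linear": [0,0,0],"jaw": 1},
    {"twist": [-6.597,0,0],"linear": [0,0,0],"jaw": 1},
    {"twist": [-6.597,0,0],"linear": [0,0,0],"jaw": 1},
    {"twist": [-6.597,0,0],"linear": [0,0,0],"jaw": 1},
    {"twist": [-6.597,0,0],"linear": [0,0,0],"jaw": 1},
    {"twist": [-6.597,0,0],"linear": [0,0,0],"jaw": 1},
    {"twist": [-6.597,0,0],"linear": [0,0,0],"jaw": 1},
  ],
  newtons=40,
)

```text
t: 1.18
position: [0.2054, -0.5102, 0.3299]
eef_rot: [0.011, 0.707, -0.011, 0.707]
force: [-0.5, 0.1, 0.3]
opening: -0.001
```

>>> send_rows(
  moves=[
    {"twist": [0,0,0],"linear": [0,0.0324,0.0106],"jaw": 1},
    {"twist": [0,0,0],"linear": [0,0.0324,0.0106],"jaw": 1},
    {"twist": [0,0,0],"linear": [0,0.0324,0.0106],"jaw": 1},
    {"twist": [0,0,0],"linear": [0,0.0324,0.0106],"jaw": 1},
    {"twist": [0,0,0],"linear": [0,0.0324,0.0106],"jaw": 1},
    {"twist": [0,0,0],"linear": [0,0.0324,0.0106],"jaw": 1},
    {"twist": [0,0,0],"linear": [0,0.0324,0.0106],"jaw": 1},
    {"twist": [0,0,0],"linear": [0,0.0324,0.0106],"jaw": 1},
    {"twist": [0,0,0],"linear": [0,0.0324,0.0106],"jaw": 1},
    {"twist": [0,0,0],"linear": [0,0.0324,0.0106],"jaw": 1},
    {"twist": [0,0,0],"linear": [0,0.0324,0.0106],"jaw": 1},
    {"twist": [0,0,0],"linear": [0,0.0324,0.0106],"jaw": 1},
    {"twist": [0,0,0],"linear": [0,0.0324,0.0106],"jaw": 1},
    {"twist": [0,0,0],"linear": [0,0.0324,0.0106],"jaw": 1},
    {"twist": [0,0,0],"linear": [0,0.0324,0.0106],"jaw": 1},
    {"twist": [0,0,0],"linear": [0,0.0324,0.0106],"jaw": 1},
    {"twist": [0,0,0],"linear": [0,0.0324,0.0106],"jaw": 1},
    {"twist": [0,0,0],"linear": [0,0.0324,0.0106],"jaw": 1},
    {"twist": [0,0,0],"linear": [0,0.0324,0.0106],"jaw": 1},
    {"twist": [0,0,0],"linear": [0,0.0324,0.0106],"jaw": 1},
  ],
)

```text
t: 2.85
position: [0.4411, 0.1315, 0.3301]
eef_rot: [0.013, 0.707, -0.013, 0.707]
force: [0.3, -1.2, 0.6]
opening: -0.005
```

>>> send_rows(
  moves=[
    {"twist": [0,0,0],"linear": [0.026,0,0],"jaw": 1},
    {"twist": [0,0,0],"linear": [0.026,0,0],"jaw": 1},
    {"twist": [0,0,0],"linear": [0.026,0,0],"jaw": 1},
    {"twist": [0,0,0],"linear": [0.026,-0.001,0],"jaw": 1},
    {"twist": [0,0,0],"linear": [0,-0.001,0.005],"jaw": 1},
    {"twist": [0,0,0],"linear": [0,0,0.005],"jaw": 1},
    {"twist": [0,0,0],"linear": [0,0,0.005],"jaw": 1},
    {"twist": [0,0,0],"linear": [0,0,0.005],"jaw": 1},
  ],
)

```text
t: 3.52
position: [0.4617, 0.1271, 0.2287]
eef_rot: [0.013, 0.706, -0.013, 0.708]
force: [-8.8, 1.8, 8.4]
opening: -0.001
```

```bash
cat > pic.py <<'E'
import sys
from h import *
n=sys.argv[1]; o=telemetry.get_obs(); print(o["t"],o["position"],o["force"])
a=cv2.cvtColor(get_image("top")["img"],cv2.COLOR_RGB2BGR)[185:290,190:370]
b=cv2.cvtColor(get_image("side")["img"],cv2.COLOR_RGB2BGR)[130:305,190:320]
a=cv2.resize(a,None,fx=2.8,fy=2.8,interpolation=cv2.INTER_CUBIC);b=cv2.resize(b,None,fx=2.2,fy=2.2,interpolation=cv2.INTER_CUBIC)
H=max(a.shape[0],b.shape[0]); p=lambda i:cv2.copyMakeBorder(i,0,H-i.shape[0],0,0,cv2.BORDER_CONSTANT)
cv2.imwrite(f"pics/{n}.png",np.hstack([p(a),p(b)]))
E
python3 pic.py d
```

```text
3.5167 [0.46170352 0.12709479 0.22868218] [-8.84708642  1.77029331  8.35622528]
```

View pics/d.png

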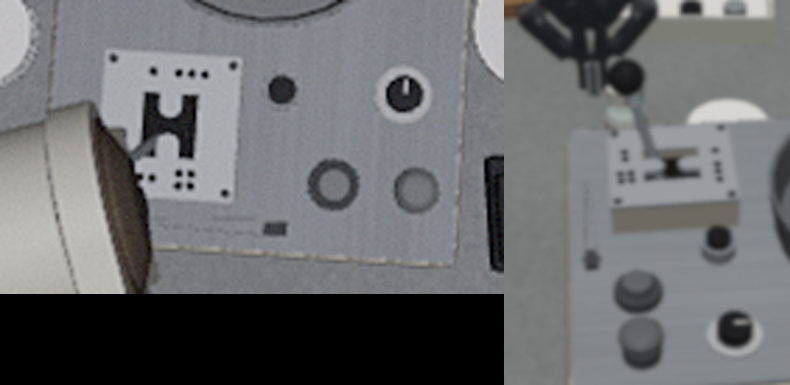

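>>> send_rows(
  moves=[
    {"twist": [0,0,0],"linear": [0,0,0.004],"jaw": 1},
    {"twist": [0,0,0],"linear": [0,0,0.004],"jaw": 1},
    {"twist": [0,0,0],"linear": [0,0,0.004],"jaw": 1},
    {"twist": [0,0,0],"linear": [0,0,0.003],"jaw": 1},
  ],
)

```text
t: 3.95
position: [0.4768, 0.1264, 0.227]
eef_rot: [0.013, 0.707, -0.013, 0.707]
force: [-1.3, 0.5, 1.7]
opening: 0.002
```

>>> send_rows(
  moves=[
    {"twist": [0,0,0],"linear": [0,0,0.003],"jaw": 1},
    {"twist": [0,0,0],"linear": [0,0,0.003],"jaw": 1},
    {"twist": [0,0,0],"linear": [0,0,0.002],"jaw": 1},
    {"twist": [0,0,0],"linear": [0,0,0],"jaw": 1},
  ],
)

```text
t: 4.28
position: [0.4843, 0.126, 0.226]
eef_rot: [0.013, 0.707, -0.013, 0.707]
force: [-0.3, -0.0, 0.2]
opening: 0.003
```

```bash
python3 pic.py e
```

```text
4.2833 [0.48434859 0.12597758 0.22604086] [-0.25555435 -0.00601919  0.17216306]
```

View pics/e.png

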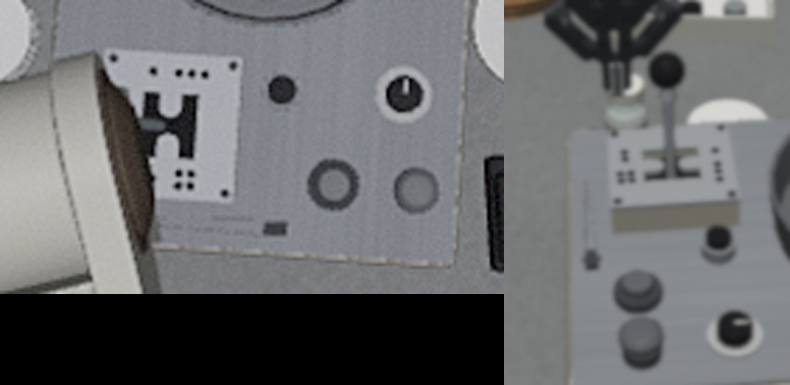

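```bash
cat > knob.py <<'E'
from h import *
# dark ball in side view above z=.225 near the gate
d=get_image("side"); C=cloud(d); g=d["img"].max(2)
m=(g<70)&(C[...,2]>.215)&(C[...,2]<.275)&(abs(C[...,0]-.528)<.09)&(abs(C[...,1]-.0925)<.08)
n,l,st,ct=cv2.connectedComponentsWithStats(m.astype(np.uint8))
for i in range(1,n):
    if st[i,4]>30:
        p=C[l==i]; v=p.mean(0)-np.array(d["T"])[:3,3]; c=np.median(p,0)+v/np.linalg.norm(v)*.012
        print(st[i],ct[i].round(1),"ctr~",c.round(4))
        e=c-[.528,.0925,.248]; print("shift",round((e[0]-.0366*e[1])/.16,3),"select",round(-(e[1]+.0366*e[0])/.155,3))
E
python3 knob.py
```

```text
[228 153  27  17 129] [240.6 159. ] ctr~ [0.4828 0.1278 0.2597]
shift -0.29 select -0.217
[256 154  16  16 205] [263.4 161.7] ctr~ [0.5295 0.1276 0.2446]
shift 0.001 select -0.227
```

>>> send_rows(
  moves=[
    {"twist": [0,0,0],"linear": [0,0,-0.01],"jaw": 1},
    {"twist": [0,0,0],"linear": [0,0.024,0],"jaw": 1},
    {"twist": [0,0,0],"linear": [0,0.024,0],"jaw": 1},
    {"twist": [0,0,0],"linear": [0,0,0.018],"jaw": 1},
    {"twist": [0,0,0],"linear": [0,0,0.018],"jaw": 1},
    {"twist": [0,0,0],"linear": [0,0,0.018],"jaw": 1},
    {"twist": [0,0,0],"linear": [0,0,0],"jaw": 1},
  ],
)

```text
t: 5.02
position: [0.5309, 0.1724, 0.2255]
eef_rot: [0.013, 0.707, -0.013, 0.707]
force: [1.0, -0.4, -0.3]
opening: 0.003
```

>>> send_rows(
  moves=[
    {"twist": [0,0,0],"linear": [0,-0.006,0],"jaw": 1},
    {"twist": [0,0,0],"linear": [0,-0.006,0],"jaw": 1},
    {"twist": [0,0,0],"linear": [0,-0.006,0],"jaw": 1},
    {"twist": [0,0,0],"linear": [0,-0.006,0],"jaw": 1},
    {"twist": [0,0,0],"linear": [0,-0.006,0],"jaw": 1},
    {"twist": [0,0,0],"linear": [0,-0.006,0],"jaw": 1},
    {"twist": [0,0,0],"linear": [0,-0.006,0],"jaw": 1},
    {"twist": [0,0,0],"linear": [0,-0.006,0],"jaw": 1},
    {"twist": [0,0,0],"linear": [0,-0.006,0],"jaw": 1},
    {"twist": [0,0,0],"linear": [0,-0.006,0],"jaw": 1},
    {"twist": [0,0,0],"linear": [0,-0.006,0],"jaw": 1},
    {"twist": [0,0,0],"linear": [0,-0.006,0],"jaw": 1},
  ],
)

```text
t: 6.02
position: [0.5269, 0.0998, 0.2262]
eef_rot: [0.013, 0.707, -0.013, 0.707]
force: [-0.6, 1.4, 0.2]
opening: -0.002
```

```bash
python3 knob.py
```

```text
[250 154  24  33 364] [264.1 172.5] ctr~ [0.5264 0.0763 0.2505]
shift -0.006 select 0.105
```

>>> send_rows(
  moves=[
    {"twist": [0,0,0],"linear": [0,-0.004,0],"jaw": 1},
    {"twist": [0,0,0],"linear": [0,-0.004,0],"jaw": 1},
    {"twist": [0,0,0],"linear": [0,-0.004,0],"jaw": 1},
    {"twist": [0,0,0],"linear": [0,-0.002,0],"jaw": 1},
    {"twist": [0,0,0],"linear": [0,0,0],"jaw": 1},
  ],
)

```text
t: 6.48
position: [0.5264, 0.086, 0.2262]
eef_rot: [0.013, 0.707, -0.013, 0.707]
force: [-1.4, -0.7, 0.4]
opening: 0.004
```

```bash
python3 knob.py; python3 pic.py f
```

```text
[254 161  21  32 360] [264.8 177.7] ctr~ [0.526  0.0634 0.2477]
shift -0.006 select 0.188
6.5333 [0.52649016 0.08615358 0.2262651 ] [ 0.06202953 -0.25437893  0.65767769]
```

View pics/f.png

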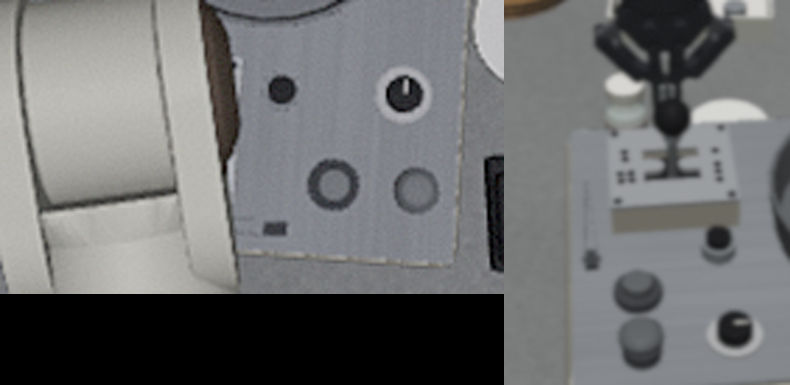

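>>> send_rows(
  moves=[
    {"twist": [0,0,0],"linear": [0,-0.0015,0],"jaw": 1},
    {"twist": [0,0,0],"linear": [0,-0.001,0],"jaw": 1},
    {"twist": [0,0,0],"linear": [0,0,0],"jaw": 1},
  ],
)

```text
t: 6.88
position: [0.5264, 0.084, 0.2262]
eef_rot: [0.013, 0.707, -0.013, 0.707]
force: [0.1, 0.7, -0.2]
opening: -0.002
```

>>> send_rows(
  moves=[
    {"twist": [0,0,0],"linear": [0,0.012,0],"jaw": 1},
    {"twist": [0,0,0],"linear": [0,0.012,0],"jaw": 1},
    {"twist": [0,0,0],"linear": [0,0,-0.02],"jaw": 1},
    {"twist": [0,0,0],"linear": [0,0,-0.02],"jaw": 1},
  ],
)

```text
t: 7.22
position: [0.4871, 0.1109, 0.2255]
eef_rot: [0.013, 0.707, -0.013, 0.707]
force: [-0.5, 0.2, -0.5]
opening: 0.004
```

```bash
python3 knob.py
```

```text
[227 157  31  18 152] [242.  163.5] ctr~ [0.4828 0.1128 0.259 ]
shift -0.287 select -0.12
[258 176  16  18 225] [265.8 184. ] ctr~ [0.526  0.0535 0.2436]
shift -0.004 select 0.252
```

>>> send_rows(
  moves=[
    {"twist": [0,0,0],"linear": [0,0,-0.012],"jaw": 1},
    {"twist": [0,0,0],"linear": [0,-0.028,0],"jaw": 1},
    {"twist": [0,0,0],"linear": [0,-0.028,0],"jaw": 1},
    {"twist": [0,0,0],"linear": [0,0,0.01],"jaw": 1},
    {"twist": [0,0,0],"linear": [0,0,0.006],"jaw": 1},
    {"twist": [0,0,0],"linear": [0,0,0.005],"jaw": 1},
    {"twist": [0,0,0],"linear": [0,0,0.005],"jaw": 1},
    {"twist": [0,0,0],"linear": [0,0,0.005],"jaw": 1},
  ],
)

```text
t: 7.93
position: [0.5043, 0.0536, 0.2263]
eef_rot: [0.013, 0.707, -0.013, 0.707]
force: [-4.5, -0.7, 4.2]
opening: 0.001
```

>>> send_rows(
  moves=[
    {"twist": [0,0,0],"linear": [0,0,0.005],"jaw": 1},
    {"twist": [0,0,0],"linear": [0,0,0.005],"jaw": 1},
    {"twist": [0,0,0],"linear": [0,0,0.005],"jaw": 1},
    {"twist": [0,0,0],"linear": [0,0,0.004],"jaw": 1},
  ],
)

```text
t: 8.27
position: [0.524, 0.0522, 0.226]
eef_rot: [0.013, 0.707, -0.013, 0.707]
force: [-0.4, -0.0, -0.2]
opening: -0.001
```

>>> send_rows(
  moves=[
    {"twist": [0,0,0],"linear": [0,0,0.004],"jaw": 1},
    {"twist": [0,0,0],"linear": [0,0,0.004],"jaw": 1},
    {"twist": [0,0,0],"linear": [0,0,0],"jaw": 1},
  ],
)

```text
t: 8.52
position: [0.5319, 0.0517, 0.226]
eef_rot: [0.013, 0.707, -0.013, 0.707]
force: [0.5, 0.1, -0.0]
opening: 0.0
```

```bash
python3 knob.py
```

```text
[257 172  26  19 136] [268.1 178.9] ctr~ [0.5312 0.0531 0.2601]
shift 0.029 select 0.253
[281 177  16  17 204] [288.3 184.9] ctr~ [0.5698 0.0528 0.2376]
shift 0.27 select 0.246
```

>>> send_rows(
  moves=[
    {"twist": [0,0,0],"linear": [0,0,0.004],"jaw": 1},
    {"twist": [0,0,0],"linear": [0,0,0.002],"jaw": 1},
    {"twist": [0,0,0],"linear": [0,0,0.002],"jaw": 1},
    {"twist": [0,0,0],"linear": [0,0,0.002],"jaw": 1},
    {"twist": [0,0,0],"linear": [0,0,0.001],"jaw": 1},
  ],
)

```text
t: 8.98
position: [0.5419, 0.0514, 0.2262]
eef_rot: [0.013, 0.707, -0.013, 0.707]
force: [-4.6, -0.1, 1.0]
opening: 0.003
```

>>> send_rows(
  moves=[
    {"twist": [0,0,0],"linear": [0,0,-0.02],"jaw": 1},
    {"twist": [0,0,0],"linear": [0,0,-0.02],"jaw": 1},
    {"twist": [0,0,0],"linear": [0,0,-0.02],"jaw": 1},
    {"twist": [0,0,0],"linear": [0,-0.033,0],"jaw": 1},
    {"twist": [0,0,0],"linear": [0,-0.033,0],"jaw": 1},
    {"twist": [0,0,0],"linear": [0,-0.033,0],"jaw": 1},
    {"twist": [0,0,0],"linear": [0,0,0],"jaw": 1},
  ],
)

```text
t: 9.57
position: [0.4784, -0.0493, 0.2265]
eef_rot: [0.014, 0.707, -0.015, 0.707]
force: [0.4, -0.5, -0.2]
opening: -0.002
```

```bash
python3 knob.py; python3 pic.py g
```

```text
[281 177  16  17 204] [288.2 184.8] ctr~ [0.57   0.0527 0.2377]
shift 0.271 select 0.247
9.6167 [ 0.47848789 -0.0475075   0.2264693 ] [-0.16136714 -0.29295197  1.11205897]
```

View pics/g.png

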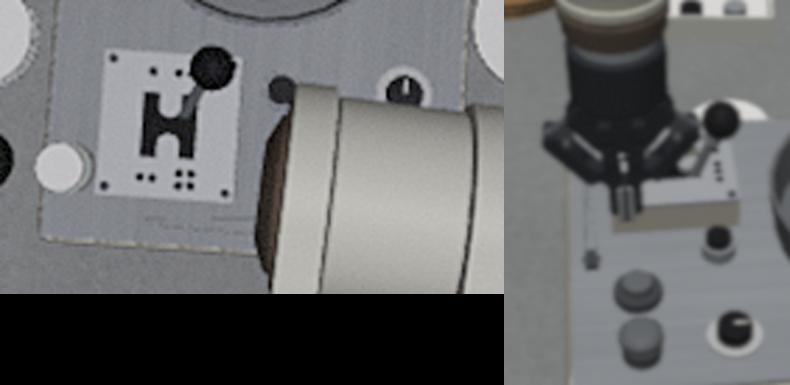

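>>> send_rows(
  moves=[
    {"twist": [0,0,0],"linear": [0.016,0.003,0.004],"jaw": 1},
    {"twist": [0,0,0],"linear": [0.02,0,0],"jaw": 1},
    {"twist": [0,0,0],"linear": [0.02,0,0],"jaw": 1},
    {"twist": [0,0,0],"linear": [0.0165,0,0],"jaw": 1},
    {"twist": [0,0,0],"linear": [0.002,0,0],"jaw": 1},
    {"twist": [0,0,0],"linear": [0.002,0,0],"jaw": 1},
    {"twist": [0,0,0],"linear": [0.002,0,0],"jaw": 1},
  ],
)

```text
t: 10.3
position: [0.4831, -0.0419, 0.1487]
eef_rot: [0.013, 0.707, -0.013, 0.707]
force: [1.0, 0.5, -0.4]
opening: -0.003
```

>>> send_rows(
  moves=[
    {"twist": [0,0,0],"linear": [0.002,0,0],"jaw": 1},
    {"twist": [0,0,0],"linear": [0.002,0,0],"jaw": 1},
    {"twist": [0,0,0],"linear": [0.001,0,0],"jaw": 1},
    {"twist": [0,0,0],"linear": [0,0,0],"jaw": 1},
  ],
)

```text
t: 10.63
position: [0.4832, -0.0422, 0.1434]
eef_rot: [0.013, 0.706, -0.013, 0.708]
force: [-0.2, 3.1, 3.7]
opening: 0.001
```

>>> send_rows(
  moves=[
    {"twist": [0,0,0],"linear": [0.001,0,0],"jaw": 1},
    {"twist": [0,0,0],"linear": [0.001,0,0],"jaw": 1},
    {"twist": [0,0,0],"linear": [0.001,0,0],"jaw": 1},
    {"twist": [0,0,0],"linear": [0,0,0],"jaw": 1},
  ],
)

```text
t: 10.97
position: [0.4833, -0.0423, 0.1419]
eef_rot: [0.013, 0.706, -0.013, 0.708]
force: [-2.8, 5.1, 15.8]
opening: 0.002
```

```bash
python3 pic.py i
```

```text
10.9667 [ 0.48328788 -0.04233836  0.14186054] [-2.78126313  5.1484821  15.75323807]
```

View pics/i.png

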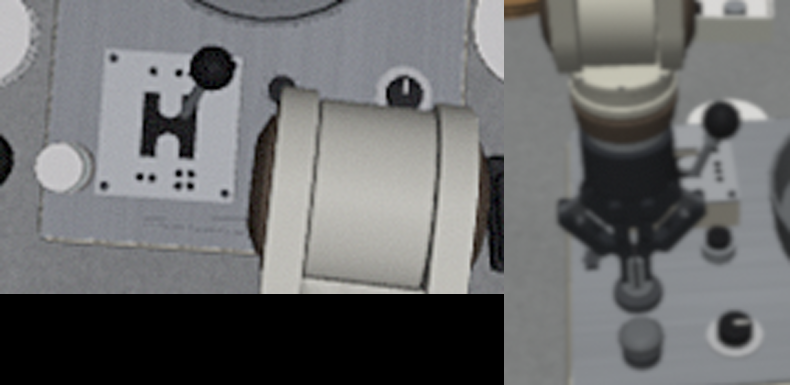

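The fingers are on the start cap, with 16 N at z = 0.142. That is 6 mm below its top, so it is bottomed, and the lever is still home. Now I'll lift off.

>>> send_rows(
  moves=[
    {"twist": [0,0,0],"linear": [-0.01,0,0],"jaw": 1},
    {"twist": [0,0,0],"linear": [-0.03,0,0],"jaw": 1},
    {"twist": [0,0,0],"linear": [-0.04,0,0],"jaw": 1},
    {"twist": [0,0,0],"linear": [-0.04,0,0],"jaw": 1},
    {"twist": [0,0,0],"linear": [-0.04,0,-0.02],"jaw": 1},
    {"twist": [0,0,0],"linear": [0,-0.03,-0.03],"jaw": 1},
    {"twist": [0,0,0],"linear": [0,-0.04,-0.03],"jaw": 1},
    {"twist": [0,0,0],"linear": [0,-0.04,-0.03],"jaw": 1},
    {"twist": [0,0,0],"linear": [0,-0.04,0],"jaw": 1},
    {"twist": [0,0,0],"linear": [0,-0.04,0],"jaw": 1},
    {"twist": [0,0,0],"linear": [0,-0.04,0],"jaw": 1},
    {"twist": [0,0,0],"linear": [0,0,0],"jaw": 1},
    {"twist": [0,0,0],"linear": [0,0,0],"jaw": 1},
  ],
)

```text
t: 12.15
position: [0.3759, -0.2568, 0.2962]
eef_rot: [0.015, 0.708, -0.014, 0.706]
force: [-0.4, 0.2, -0.0]
opening: -0.003
```

```bash
python3 knob.py; python3 pic.py j; python3 - <<'E'
from h import *
import pickle
a=pickle.load(open("d.pkl","rb"))["top"]; d=get_image("top")
for n,u,v in [("start",309,250),("stop",339,253),("jar",211,244),("mount",290,217),("tweez",288,266)]: print(n,world(a,u,v).round(4),world(d,u,v).round(4))
E
```

```text
[281 177  16  17 196] [288.1 184.7] ctr~ [0.5698 0.0528 0.2377]
shift 0.271 select 0.246
12.2 [ 0.37623054 -0.25553257  0.29656143] [-0.39197611  0.7713156  -0.35569209]
start [ 0.4836 -0.0456  0.1481] [ 0.4836 -0.0457  0.1469]
stop [ 0.4787 -0.1143  0.1593] [ 0.4787 -0.1143  0.1592]
jar [0.4918 0.1763 0.1967] [0.4918 0.1759 0.1988]
mount [0.5594 0.0006 0.1494] [0.5593 0.0006 0.1512]
tweez [0.4447 0.0024 0.1336] [0.4446 0.0023 0.1322]
```

View pics/j.png

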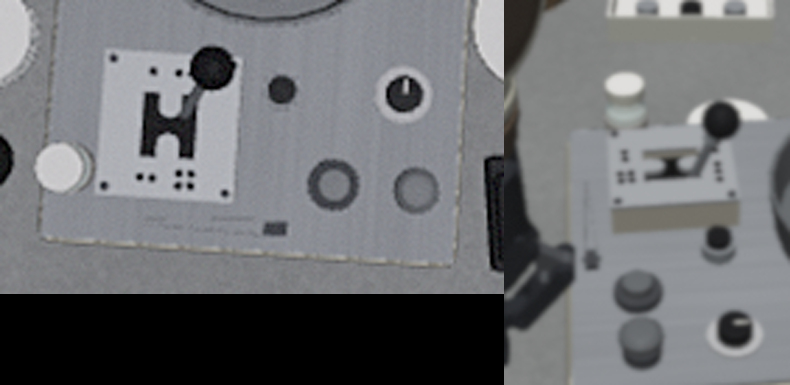

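The lever is home at far right, both buttons are up, and the loose things have not moved.

```bash
python3 -c "
from workcell import order; print(order.job_done())"
```

```text
the job is handed in; nothing more can be done
None
```

The lapping machine is in third speed with the start button pressed and released, and the job is handed in (about 12 s of the 54 s used). No verdict was reported.

- **Lever:** With shut fingers I pushed the knob from slot 2 to neutral, across to the right lane and forward into the three-dot slot. The last camera check gave lever_shift about 0.27 and lever_select about 0.25, both above the limits. The shift reads slightly under the nominal 0.28, which is within the camera's error. A gentle push at the end met firm resistance.
- **Start button:** I pressed it until it bottomed, about 6 mm down with 16 N on the tool, and the lever stayed home. Afterwards its top read 0.147 m against 0.148 m at the start, so it is up again to within depth noise.
- **Everything else:** The stop button's height is unchanged. The jar, specimen mount and tweezers show no visible movement. I did not measure the mouse, blower bulb, dish stack and wafer pot again, but the arm never came near them. At hand-in the arm stood clear of everything.

No check failed. Some mid-task knob readings with the fingers close by merged with or also picked up the fingers, so I backed off and repeated the one that mattered.

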